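Weigh the tin from the back of the finish rack

ROBOT

A 6-joint arm with a two-finger parallel gripper is mounted at the origin on the work surface. World frame = base frame: x ahead of the robot, y to its left, z up, the work surface at z = 0. Lengths are in m, angles in rad, forces in N, time in s.
With the tool pointing down it reaches from about 0.25 to 0.725 m from the base axis. Payload 4 kg.
Tool frame: the origin (TCP) lies on the centre line of the jaws, within the pads' length; the fingertips stand 14 mm ahead of it and the grasp point (between the pads) lies 5 mm behind it; z points along the fingers, x is the direction in which the jaws open and shut, and the axes are right-handed (so a half turn about z gives the same grasp; the last joint's range is limited). The gripper opens to 85 mm and grips with 20 to 120 N. Pads are 22 mm wide; open, the fingers measure 114 mm over their backs; the gripper's body (76 mm by 85 mm) begins 54 mm behind the grasp point. The pads swing forward as they close: fully open they stand 13 mm farther back than shut.
Start: joints at [1.315, 0.241, 0.005, 1.335, 0, 1.571], TCP at [0.127, 0.484, 0.245] pointing down, gripper open.
Joint ranges: [-2.72, 2.72], [-1.05, 1.87], [-1.09, 1.28], [-1.99, 2.15], [-1.42, 1.44], [-3.14, 3.14]. Speed limits (rad/s): [2.79, 2.79, 3.14, 3.14, 3.14, 3.14].

INTERFACE

Orientations are given as a unit quaternion [x, y, z, w].
In Python, from workcell import bot gives the robot as it stands.
- The arm moves only by the tool play_rows, never from a script. Its argument "motion" is a list of rows, each an object with "fingers": the closure, from -1 (fully open) to 1 (shut), so that 0 is half open; "translation": the shift along the tool's x, y, z in cm, a list of three; "roll": the turn about the tool's z in degrees. A call has 1 to 20 rows; each row is the pose to reach, as a shift and turn from the pose commanded when the call began, along the tool's axes at that moment; what a row does not reach only later rows make up. A row lasts 1/12 s, in which the tool goes at most 41.7 mm and 7.16 degrees, less where a joint would pass 70% of its speed; a pose out of reach is approached as far as the arm can. A call with a gripper value outside its range is refused whole. The fingers move at their own pace and stop on an object; the grip force is fixed at half the most. Time passes only in rows, so rows that repeat a pose let the fingers close. It gives the time, the measured TCP pose, the force and the opening at its end, in the units of the state.
- bot.get_obs(): the state, without advancing time (a new reading comes with each control period).
- bot.camera(name): name is "scene" or "side" or "wrist"; returns a dict with "pixels" (400x640x3 uint8, red, green, blue), "intrinsics" (3x3 intrinsics, pixels), "world_to_cam" (4x4, takes a point from world to camera coordinates). Camera axes: x right, y down, z forward; pixel columns grow to the right and rows downward; lengths in m; the calibration is good to about 2 mm. A picture is of the moment at which its call begins. There is no depth.
- bot.job_done(): hands the job in, once; it reports no verdict.
The state is a dict: "clock": time; "joint_pos": joint angles; "joint_vel": joint speeds; "tau": joint torques, N m; "eef_pos": TCP position; "tool_rot": TCP orientation; "ft_force": force on the tool from outside, world axes, zero at the start; "ft_torque": the same for the moment, N m; "grip_width": finger opening in m.
Only numpy, scipy, OpenCV 4.12 (cv2) and the standard library are available. Lean on these libraries where they do the work, as an engineer would, in place of code of your own. Each camera call takes 0.05 s, during which the arm holds its last target. There are 200 camera calls.

TASK

Weigh the low tin that stands at the back of the rack's left lane, as seen from the robot: first set the three tall containers in front of it aside on the drip tray, then take the tin out and stand it gently in the middle of the scale's pan. Leave it there and put the three containers back in the rack, each upright on the very spot it came from. Keep everything upright throughout, and leave the three things in the other lane where they are.

Things in the scene. Friction and masses are not known exactly. Their poses are not given: they have to be found in the camera images.
- rack: Low plywood can rack, fixed, walls 9 mm. Two lanes along its x, 96 mm wide inside: left lane (robot's left) centred at y +52.5 mm, right lane at y -52.5 mm; inside from x -128 mm (front, robot's side) to +170 mm (back wall). Floor board 9 mm thick (things stand at z 9 mm); side, middle and back walls reach z 65 mm, front lip z 25 mm. Origin on the bench under the middle wall.
- low_tin: The wanted thing: the lowest, round metal tin with press-in lid, diameter 60 mm, 51 mm high, 0.22 kg. It starts at the back of the rack's left lane, at about x +105 mm, 35 mm clear of the back wall and 12 to 24 mm clear of the lane's walls, lower than the walls. Origin: centre of underside, z up.
- thinner_can: Tall container in the left lane: oblong steel can, 46 mm (its x, along the lane) by 80 mm (its y), 116 mm to the shoulder, a step of 36 x 68 mm, then a central black screw cap, diameter 36 mm, from z 122 to z 150 mm, by which it may be carried. 0.42 kg. The three tall ones stand in any order, 65 mm apart. Origin: centre of underside, z up.
- spray_can: Tall container in the left lane: round aerosol can, body diameter 52 mm to z 106 mm, sloping shoulder, then a cylindrical grey cap, diameter 45 mm, from z 115 to z 155 mm, by which it may be carried. 0.26 kg. Origin: centre of underside, z up.
- glue_bottle: Tall container in the left lane: round white glue bottle, body diameter 50 mm to z 100 mm, sloping shoulder, then a cylindrical screw collar, diameter 30 mm, from z 118 to z 148 mm, by which it may be carried, and a tapered nozzle (18 to 10 mm) up to z 168 mm. 0.30 kg. Origin: centre of underside, z up.
- drip_tray: The side area: shallow grey plastic tray, fixed, 250 mm (its x) by 150 mm (its y), wall 3 mm, floor 3 mm thick, rim 18 mm high. To the left or right of the rack. Origin on the bench under its centre.
- scale: Bench scale, fixed: white housing 200 x 150 mm, 35 mm high, with a round steel pan of diameter 130 mm whose flat top lies at z 46 mm. Origin on the bench under the centre of the pan; the display lies towards its -x. On the other side of the rack from the drip tray. The pan does not move.
- paint_tin: Bystander in the rack's right lane, loose, to be left alone: round paint tin, diameter 72 mm, 96 mm high. Origin: centre of underside, z up.
- stain_jar: Bystander in the rack's right lane, loose, to be left alone: amber glass jar with dark lid, diameter 68 mm, 86 mm high. Origin: centre of underside, z up.
- oil_bottle: Bystander in the rack's right lane, loose, to be left alone: square black bottle 60 x 60 mm, 100 mm high with a round cap. Origin: centre of underside, z up.
Not all that is in view belongs to the job. Leave any green or purple look-alike of the glue_bottle alone.

How it is judged:
By the outcome, as a careful person would: the job done as asked, in the order asked, and still so for the second after the job is handed in, with the robot touching nothing.
It also fails if it takes over 144 s, if anything falls off the work surface, if the arm or the gripper's body presses on something with over 40 N, if the wrist force passes 120 N, or if a joint passes its speed limit or range.

## Working session

There is one attempt and no reset: what is moved stays moved. The work goes in short steps, Python scripts to look and compute and a tool call to move; the robot and the scene stay as the last step left them, time stands still between calls to the robot, and variables do not carry over. Pictures are saved under pics/ and viewed, about 12 in all and at most 16, crops included, and the job is handed in when it is done.

Besides the shell and the picture viewer there is one more tool, called after "Request:" as name(argument=value, ...) on one line, values as JSON. play_rows: Moves the arm, as the interface text tells. Its arguments: {"type":"object","properties":{"motion":{"type":"array","items":{"type":"object","properties":{"fingers":{"type":"number"},"translation":{"type":"array","items":{"type":"number"}},"roll":{"type":"number"}}}}},"required":["motion"]}

```bash
mkdir -p pics
python3 - <<'E'
from workcell import bot
import cv2,numpy as np
o=bot.get_obs()
for k,v in o.items(): print(k,np.round(v,3))
for n in("scene","side","wrist"):
    c=bot.camera(n); cv2.imwrite(f"pics/{n}0.png",c["pixels"][...,::-1]); np.savez(f"{n}0.npz",**c)
    print(n,c["intrinsics"].round(1).tolist(),np.round(c["world_to_cam"],3).tolist())
E
```

```text
clock 0.0
joint_pos [1.315 0.241 0.004 1.335 0.    1.571]
joint_vel [ 0.     0.     0.    -0.001  0.001 -0.   ]
tau [ 1.0000e-03 -3.7232e+01  2.5241e+01  1.7000e-02  0.0000e+00  0.0000e+00]
eef_pos [0.126 0.483 0.244]
tool_rot [ 0.792  0.611 -0.001  0.001]
ft_force [ 0.127 -0.915 -0.339]
ft_torque [ 0.001 -0.034  0.043]
grip_width 0.085
scene [[502.8, 0.0, 310.8], [0.0, 502.8, 199.0], [0.0, 0.0, 1.0]] [[-0.023, 1.0, 0.004, -0.007], [0.833, 0.021, -0.553, -0.42], [-0.553, -0.01, -0.833, 1.628], [0.0, 0.0, 0.0, 1.0]]
side [[470.7, 0.0, 320.7], [0.0, 470.7, 204.8], [0.0, 0.0, 1.0]] [[-0.965, 0.262, -0.004, 0.512], [0.179, 0.648, -0.741, -0.085], [-0.191, -0.716, -0.672, 1.112], [0.0, 0.0, 0.0, 1.0]]
wrist [[344.3, 0.0, 319.9], [0.0, 344.3, 200.0], [0.0, 0.0, 1.0]] [[0.253, 0.968, -0.002, -0.5], [0.914, -0.238, 0.328, -0.044], [0.316, -0.085, -0.945, 0.381], [0.0, 0.0, 0.0, 1.0]]
```

View pics/scene0.png

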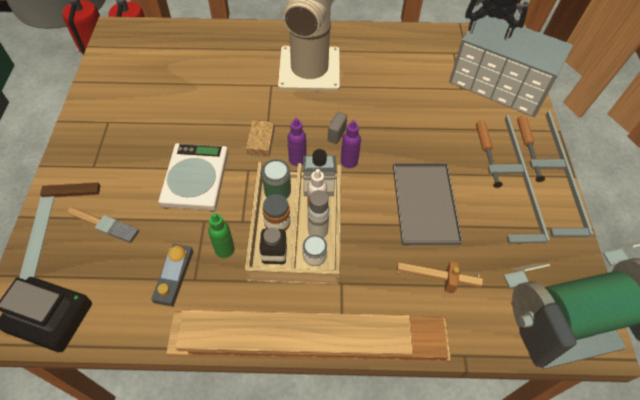

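View pics/side0.png

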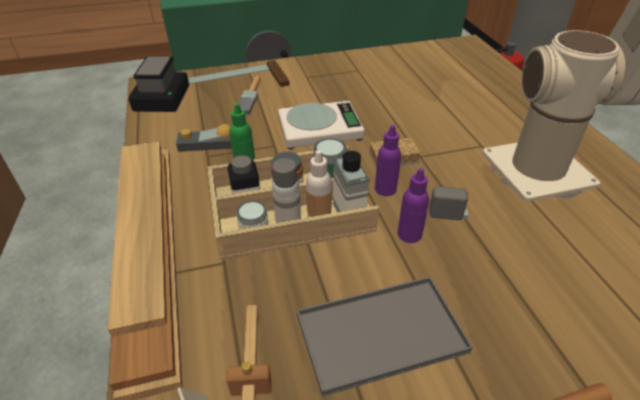

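Scene shows the left lane (right side of the image): thinner cap (319,157), glue (317,180), spray (318,205), low tin (315,245). The tray is at (427,203), the scale pan at (192,178), two purple look-alikes at (297,140) and (350,145), and a green one at (220,235). The side view agrees: tin (252,213), spray (286,165), glue (319,165), thinner (352,165).

```bash
python3 - <<'E'
import cv2,numpy as np
a=cv2.imread("pics/scene0.png")[130:290,240:370]; b=cv2.imread("pics/side0.png")[140:260,200:390]
a=cv2.resize(a,None,fx=3.7,fy=3.7,interpolation=cv2.INTER_CUBIC);cv2.imwrite("pics/c1.png",a)
b=cv2.resize(b,None,fx=4.2,fy=4.2,interpolation=cv2.INTER_CUBIC);cv2.imwrite("pics/c2.png",b)
E
cat > h.py <<'E'
import numpy as np,cv2
def ray(c,uv):
    K,T=c["intrinsics"],c["world_to_cam"]; R=T[:3,:3]
    return -R.T@T[:3,3], R.T@np.linalg.solve(K,[*uv,1.])
def onz(c,uv,z):
    o,d=ray(c,uv); return o+d*(z-o[2])/d[2]
def tri(cs,uvs):
    A=np.zeros((3,3));b=np.zeros(3);L=[]
    for c,uv in zip(cs,uvs):
        o,d=ray(c,uv); d=d/np.linalg.norm(d); P=np.eye(3)-np.outer(d,d); A+=P;b+=P@o;L.append((o,P))
    x=np.linalg.solve(A,b); return x,max(np.linalg.norm(P@(x-o)) for o,P in L)
def proj(c,p):
    T=c["world_to_cam"]; q=c["intrinsics"]@(T[:3,:3]@np.asarray(p)+T[:3,3]); return q[:2]/q[2]
E
```

```text
(no output)
```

View pics/c1.png

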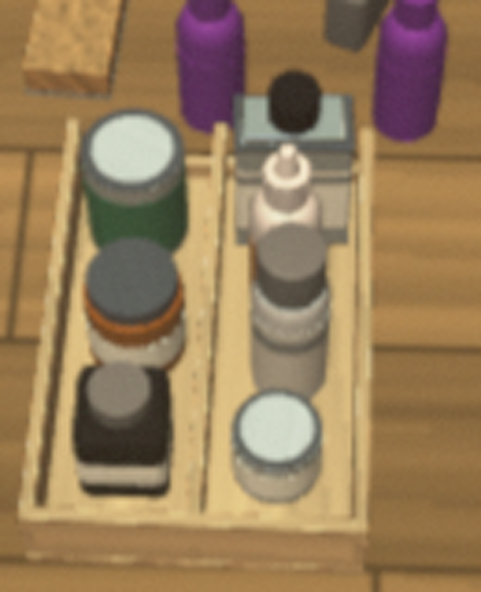

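View pics/c2.png

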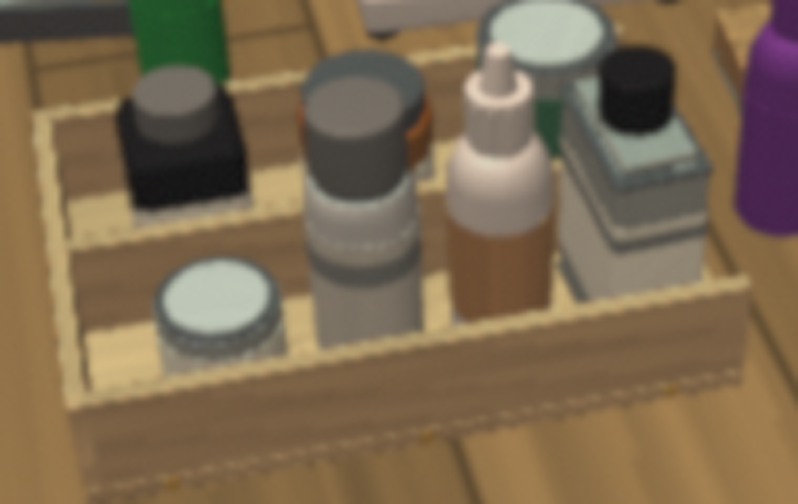

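The crops show the lane order front to back: thinner, glue, spray, low tin. Candidates for the wanted tin are the clear/steel-lidded low tin (315,246), the paint tin (276,170, right lane, taller) and the stain jar (276,210). I choose (315,246), the lowest one at the back of the left lane. The glue bottle is the white one at (318,171); the purple and green bottles are look-alikes.

```bash
cat > m0.py <<'E'
from h import *
S=dict(np.load("scene0.npz"));D=dict(np.load("side0.npz"))
s=lambda u,v:(240+(u+.5)/3.7-.5,130+(v+.5)/3.7-.5); d=lambda u,v:(200+(u+.5)/4.2-.5,140+(v+.5)/4.2-.5)
P={}
for n,a,b in [("thin cap",(296,94),(637,68)),("glue tip",(288,150),(497,48)),("spray cap",(291,250),(355,107)),("tin top",(277,428),(219,297)),
 ("rack back left",(366,522),(70,403)),("rack front left",(368,130),(745,283)),("rack back right",(26,517),(42,115))]:
    x,e=tri([S,D],[s(*a),d(*b)]); print(n,x.round(4),"res",round(e,4))
for n,a in [("front left",(368,130)),("front mid",(221,127)),("front right",(73,124)),("back left",(366,522)),("back right",(26,517))]: print(n,"z65",onz(S,s(*a),.065).round(4))
for n,c in(("S",S),("D",D)):
    im=cv2.cvtColor(c["pixels"],cv2.COLOR_RGB2HSV); 
    # tray: grey dark region ; pan
    pts=[(427,203),(192,178)] if n=="S" else [(385,330),(312,117)]
    for name,p,z in zip(("tray","pan"),pts,(.003,.046)):
        f=cv2.GaussianBlur(c["pixels"],(3,3),0).copy(); m=np.zeros((402,642),np.uint8)
        cv2.floodFill(f,m,p,(0,0,0),(10,)*3,(10,)*3,cv2.FLOODFILL_FIXED_RANGE|(255<<8)|4); m=m[1:-1,1:-1]
        k=max(cv2.findContours(m,0,2)[0],key=cv2.contourArea); w=np.array([onz(c,q[0].astype(float),z)[:2] for q in k]).astype(np.float32)
        print(n,name,cv2.minAreaRect(w),cv2.minEnclosingCircle(w))
E
python3 m0.py
```

```text
thin cap [0.4807 0.0391 0.1596] res 0.0001
glue tip [0.5436 0.0347 0.1803] res 0.001
spray cap [0.6084 0.0378 0.1635] res 0.0009
tin top [0.6778 0.0313 0.0615] res 0.0002
rack back left [0.7494 0.0888 0.0701] res 0.0025
rack front left [0.4404 0.0919 0.0674] res 0.0016
rack back right [ 0.7452 -0.1248  0.0648] res 0.001
front left z65 [0.4365 0.0918 0.065 ]
front mid z65 [ 0.4366 -0.0135  0.065 ]
front right z65 [ 0.4366 -0.1197  0.065 ]
back left z65 [0.7445 0.0881 0.065 ]
back right z65 [ 0.7463 -0.1243  0.065 ]
S tray ((0.5071508884429932, 0.32186388969421387), (0.23250074684619904, 0.14139434695243835), 1.4468473196029663) ((0.5071417093276978, 0.3222695589065552), 0.13468807935714722)
S pan ((0.47298720479011536, -0.2990744709968567), (0.12069789320230484, 0.12140553444623947), 58.50342559814453) ((0.4721739590167999, -0.29921814799308777), 0.062016479671001434)
D tray ((0.5146594643592834, 0.3182998299598694), (0.2426973134279251, 0.13750463724136353), 1.6652323007583618) ((0.5144022107124329, 0.31839534640312195), 0.1378323882818222)
D pan ((0.47432681918144226, -0.2968890368938446), (0.1198718398809433, 0.12073733657598495), 74.43465423583984) ((0.4748587906360626, -0.2975575029850006), 0.06220762059092522)
```

Request:
play_rows(motion=[{"fingers": -1,"translation": [0,0,-5.5],"roll": 0},{"fingers": -1,"translation": [-34.4,45.5,-5.5],"roll": -14},{"fingers": -1,"translation": [-34.4,45.5,-5.5],"roll": -14},{"fingers": -1,"translation": [-34.4,45.5,-5.5],"roll": -14},{"fingers": -1,"translation": [-34.4,45.5,-5.5],"roll": -14},{"fingers": -1,"translation": [-34.4,45.5,-5.5],"roll": -14},{"fingers": -1,"translation": [-34.4,45.5,-5.5],"roll": -14},{"fingers": -1,"translation": [-34.4,45.5,-5.5],"roll": -14},{"fingers": -1,"translation": [-34.4,45.5,-5.5],"roll": -14},{"fingers": -1,"translation": [-34.4,45.5,-5.5],"roll": -14},{"fingers": -1,"translation": [-34.4,45.5,-5.5],"roll": -14},{"fingers": -1,"translation": [-34.4,45.5,-5.5],"roll": -14},{"fingers": -1,"translation": [-34.4,45.5,-5.5],"roll": -14},{"fingers": -1,"translation": [-34.4,45.5,-5.5],"roll": -14},{"fingers": -1,"translation": [-34.4,45.5,-5.5],"roll": -14},{"fingers": -1,"translation": [-34.4,45.5,-5.5],"roll": -14},{"fingers": -1,"translation": [-34.4,45.5,-5.5],"roll": -14},{"fingers": -1,"translation": [-34.4,45.5,-5.5],"roll": -14},{"fingers": -1,"translation": [-34.4,45.5,-5.5],"roll": -14},{"fingers": -1,"translation": [-34.4,45.5,-5.5],"roll": -14}])

```text
clock: 1.82
eef_pos: [0.4789, 0.0369, 0.3004]
tool_rot: [0.71, 0.704, 0.0, -0.0]
ft_force: [0.4, 0.4, 0.3]
grip_width: 0.0853
```

Run:
```python
from workcell import bot
import cv2,numpy as np
from scipy.spatial.transform import Rotation as R
o=bot.get_obs(); print(o["clock"],np.round(o["eef_pos"],4),R.from_quat(o["tool_rot"]).as_matrix().round(4).tolist(),o["joint_pos"].round(2) if hasattr(o["joint_pos"],'round') else o["joint_pos"])
c=bot.camera("wrist"); cv2.imwrite("pics/wrist1.png",c["pixels"][...,::-1]); np.savez("wrist1.npz",**c)
from h import proj
for p in [(.48,.038,.159),(.543,.036,.177),(.608,.037,.164),(.68,.032,.06)]: print(proj(c,p))
```

```text
1.8167 [0.4789 0.0369 0.3004] [[0.0093, 1.0, -0.0001], [1.0, -0.0093, 0.0002], [0.0002, -0.0001, -1.0]] [0.08 0.18 0.08 1.46 0.   0.09]
[320.78155531 189.74979088]
[319.04480136 268.51488371]
[320.84485291 322.81246726]
[317.21604514 315.46288716]
```

View pics/wrist1.png

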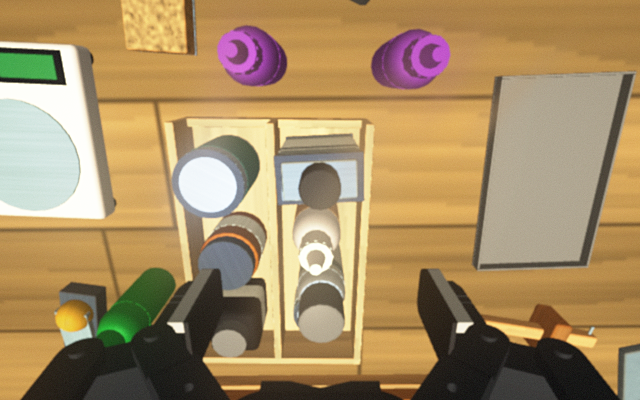

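The wrist view shows the thinner cap (320,186), glue tip (316,257), spray cap (321,318), and rack walls front-on and parallel to the image. The purple look-alikes at (252,55) and (410,55) lie in front of the rack.

```bash
cat > m1.py <<'E'
from h import *
exec(open("m0.py").read().split("P={}")[0])
W=dict(np.load("wrist1.npz")); g=cv2.cvtColor(W["pixels"],cv2.COLOR_RGB2GRAY)
def circ(u,v,r0,r1):
    k=2; roi=cv2.resize(g[v-40:v+40,u-40:u+40],None,fx=4,fy=4,interpolation=cv2.INTER_CUBIC)
    c=cv2.HoughCircles(cv2.GaussianBlur(roi,(7,7),0),cv2.HOUGH_GRADIENT,1,30,param1=60,param2=15,minRadius=r0*4,maxRadius=r1*4)
    return [((x/4+u-40-.4).round(1),(y/4+v-40-.4).round(1),(r/4).round(1)) for x,y,r in c[0][:3]]
for n,u,v,a,b,z,r0,r1 in [("thin",320,186,(296,94),(637,68),.159,16,24),("spray",321,318,(291,250),(355,107),.164,18,28),("glue",316,258,(288,150),(497,48),.177,4,10)]:
    c=circ(u,v,r0,r1); print(n,c)
    for q in c[:2]: print("  plane",onz(W,q[:2],z).round(4)," 3-view",tri([S,D,W],[s(*a),d(*b),q[:2]]))
for n,q in [("FL in",(365,124)),("BL in",(357,358)),("mid F",(275,124)),("mid B",(276,358)),("BR",(190,358))]: print(n,onz(W,q,.065).round(4))
E
python3 m1.py
```

```text
thin [(np.float32(319.7), np.float32(186.0), np.float32(23.6))]
  plane [0.4768 0.0371 0.159 ]  3-view (array([0.47874557, 0.03771021, 0.15733823]), np.float64(0.001586417673562779))
spray [(np.float32(321.0), np.float32(305.0), np.float32(25.4)), (np.float32(320.7), np.float32(329.2), np.float32(25.0)), (np.float32(321.0), np.float32(317.0), np.float32(25.5))]
  plane [0.5884 0.0373 0.164 ]  3-view (array([0.60257546, 0.03571252, 0.15518192]), np.float64(0.007386549070627957))
  plane [0.6152 0.0368 0.164 ]  3-view (array([0.61037453, 0.03804741, 0.16627459]), np.float64(0.002787359140872731))
glue [(np.float32(315.2), np.float32(258.5), np.float32(9.0)), (np.float32(315.2), np.float32(269.2), np.float32(6.1)), (np.float32(332.2), np.float32(276.7), np.float32(7.5))]
  plane [0.5336 0.0329 0.177 ]  3-view (array([0.539238  , 0.03258531, 0.17489457]), np.float64(0.0047541623284943196))
  plane [0.5436 0.0328 0.177 ]  3-view (array([0.54285741, 0.03363798, 0.17914752]), np.float64(0.0012973905717718628))
FL in [0.4383 0.0845 0.065 ]
BL in [0.7444 0.0842 0.065 ]
mid F [ 0.4374 -0.009   0.065 ]
mid B [ 0.7434 -0.0235  0.065 ]
BR [ 0.7424 -0.138   0.065 ]
```

Request:
play_rows(motion=[{"fingers": -1,"translation": [0,0,4],"roll": 0},{"fingers": -1,"translation": [0,0,8],"roll": 0},{"fingers": -1,"translation": [0,0,11],"roll": 0},{"fingers": -1,"translation": [0,0,13],"roll": 0},{"fingers": -1,"translation": [0,0,14.5],"roll": 0},{"fingers": -1,"translation": [0,0,15],"roll": 0},{"fingers": -1,"translation": [0,0,15],"roll": 0},{"fingers": -1,"translation": [0,0,15],"roll": 0},{"fingers": -0.5,"translation": [0,0,15],"roll": 0},{"fingers": 0,"translation": [0,0,15],"roll": 0},{"fingers": 1,"translation": [0,0,15],"roll": 0},{"fingers": 1,"translation": [0,0,15],"roll": 0},{"fingers": 1,"translation": [0,0,15],"roll": 0},{"fingers": 1,"translation": [0,0,15],"roll": 0},{"fingers": 1,"translation": [0,0,15],"roll": 0},{"fingers": 1,"translation": [0,0,15],"roll": 0},{"fingers": 1,"translation": [0,0,15],"roll": 0},{"fingers": 1,"translation": [0,0,15],"roll": 0}])

```text
clock: 3.37
eef_pos: [0.4804, 0.0361, 0.1513]
tool_rot: [0.711, 0.703, 0.001, 0.0]
ft_force: [-0.9, 1.5, 6.1]
grip_width: 0.0342
```

Request:
play_rows(motion=[{"fingers": 1,"translation": [0,0,-0.5],"roll": 0},{"fingers": 1,"translation": [0,0,-1.5],"roll": 0},{"fingers": 1,"translation": [0,0,-3.5],"roll": 0},{"fingers": 1,"translation": [0,0,-6],"roll": 0},{"fingers": 1,"translation": [0,0,-9],"roll": 0},{"fingers": 1,"translation": [0,0,-12],"roll": 0},{"fingers": 1,"translation": [0,0,-14.5],"roll": 0},{"fingers": 1,"translation": [0,0,-16],"roll": 0},{"fingers": 1,"translation": [1,0,-17],"roll": 0},{"fingers": 1,"translation": [3,-0.5,-17],"roll": 0},{"fingers": 1,"translation": [6,-1,-17],"roll": 0},{"fingers": 1,"translation": [9,-1.5,-17],"roll": 0},{"fingers": 1,"translation": [12,-2,-17],"roll": 0},{"fingers": 1,"translation": [15,-2.6,-17],"roll": 0},{"fingers": 1,"translation": [18,-3.2,-17],"roll": 0},{"fingers": 1,"translation": [21,-3.8,-17],"roll": 0},{"fingers": 1,"translation": [24,-4.4,-17],"roll": 0},{"fingers": 1,"translation": [26.5,-4.8,-17],"roll": 0},{"fingers": 1,"translation": [28,-4.8,-17],"roll": 0},{"fingers": 1,"translation": [28,-4.8,-17],"roll": 0}])

```text
clock: 5.03
eef_pos: [0.434, 0.319, 0.3186]
tool_rot: [0.71, 0.704, -0.001, -0.001]
ft_force: [0.1, 0.0, -2.9]
grip_width: 0.034
```

Request:
play_rows(motion=[{"fingers": 1,"translation": [0,0,2],"roll": 0},{"fingers": 1,"translation": [0,0,5],"roll": 0},{"fingers": 1,"translation": [0,0,8],"roll": 0},{"fingers": 1,"translation": [0,0,11],"roll": 0},{"fingers": 1,"translation": [0,0,13.5],"roll": 0},{"fingers": 1,"translation": [0,0,15.5],"roll": 0},{"fingers": 1,"translation": [0,0,16.5],"roll": 0},{"fingers": 1,"translation": [0,0,17],"roll": 0},{"fingers": 1,"translation": [0,0,17.2],"roll": 0},{"fingers": 1,"translation": [0,0,17.4],"roll": 0},{"fingers": 1,"translation": [0,0,17.4],"roll": 0},{"fingers": 1,"translation": [0,0,17.4],"roll": 0}])

```text
clock: 6.03
eef_pos: [0.4356, 0.3168, 0.1476]
tool_rot: [0.711, 0.703, 0.001, 0.0]
ft_force: [0.6, 0.4, -3.3]
grip_width: 0.0342
```

Request:
play_rows(motion=[{"fingers": 1,"translation": [0,0,0.1],"roll": 0},{"fingers": 1,"translation": [0,0,0.2],"roll": 0},{"fingers": 1,"translation": [0,0,0.2],"roll": 0},{"fingers": 1,"translation": [0,0,0.2],"roll": 0}])

```text
clock: 6.37
eef_pos: [0.4355, 0.3169, 0.1454]
tool_rot: [0.711, 0.703, 0.001, 0.0]
ft_force: [0.3, 1.3, 2.4]
grip_width: 0.0342
```

Request:
play_rows(motion=[{"fingers": 0,"translation": [0,0,0.2],"roll": 0},{"fingers": -0.5,"translation": [0,0,0.2],"roll": 0},{"fingers": -1,"translation": [0,0,0.2],"roll": 0},{"fingers": -1,"translation": [0,0,0.2],"roll": 0},{"fingers": -1,"translation": [0,0,0],"roll": 0},{"fingers": -1,"translation": [0,0,-2],"roll": 0},{"fingers": -1,"translation": [0,0,-6],"roll": 0},{"fingers": -1,"translation": [0,0,-10],"roll": 0},{"fingers": -1,"translation": [-4,1.6,-13],"roll": 0},{"fingers": -1,"translation": [-8,3,-14.6],"roll": 0},{"fingers": -1,"translation": [-12,4.6,-14.6],"roll": 0},{"fingers": -1,"translation": [-16,6.2,-14.6],"roll": 0},{"fingers": -1,"translation": [-20,7.8,-14.6],"roll": 0},{"fingers": -1,"translation": [-24,9.4,-14.6],"roll": 0},{"fingers": -1,"translation": [-27,10.6,-14.6],"roll": 0},{"fingers": -1,"translation": [-28.2,11.1,-14.6],"roll": 0},{"fingers": -1,"translation": [-28.2,11.1,-14.6],"roll": 0},{"fingers": -1,"translation": [-28.2,11.1,-14.6],"roll": 0},{"fingers": -1,"translation": [-28.2,11.1,-14.6],"roll": 0}])

```text
clock: 7.95
eef_pos: [0.5424, 0.0334, 0.2903]
tool_rot: [0.711, 0.703, 0.0, -0.0]
ft_force: [-0.6, 0.4, 0.3]
grip_width: 0.0852
```

```bash
cat > look.py <<'E'
import sys,cv2,numpy as np
from workcell import bot
from scipy.spatial.transform import Rotation as R
o=bot.get_obs(); M=R.from_quat(o["tool_rot"]).as_matrix(); print(round(o["clock"],2),np.round(o["eef_pos"],4),"yaw_x",np.degrees(np.arctan2(M[1,0],M[0,0])).round(2),np.round(o["joint_pos"],2))
t=sys.argv[1]
for n in sys.argv[2:]:
    c=bot.camera(n); cv2.imwrite(f"pics/{n}{t}.png",c["pixels"][...,::-1]); np.savez(f"{n}{t}.npz",**c)
E
python3 look.py 2 wrist
```

```text
7.95 [0.5424 0.0334 0.2903] yaw_x 89.34 [0.06 0.32 0.22 1.48 0.   0.07]
```

View pics/wrist2.png

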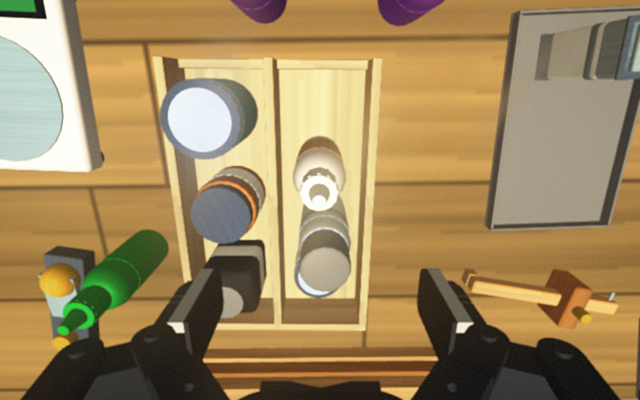

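The thinner can stands upright in the tray at (590,50). The glue collar is at (319,190), the spray cap at (324,268).

Run:
```python
from h import *
W=dict(np.load("wrist2.npz"))
for q,z in [((318.5,190),.157),((318,186),.177),((324,268),.164)]: print(onz(W,q,z).round(4))
for p in [(.5425,.0335,.177),(.5425,.0335,.157),(.607,.037,.164),(.607,.037,.154)]: print(p,proj(W,p).round(1))
```

```text
[0.541  0.0327 0.157 ]
[0.5317 0.0326 0.177 ]
[0.6076 0.0365 0.164 ]
(0.5425, 0.0335, 0.177) [319.5 199.9]
(0.5425, 0.0335, 0.157) [319.5 191.7]
(0.607, 0.037, 0.164) [324.5 267.4]
(0.607, 0.037, 0.154) [324.4 261.5]
```

Request:
play_rows(motion=[{"fingers": -1,"translation": [0,0,4],"roll": 0},{"fingers": -1,"translation": [0,0,8],"roll": 0},{"fingers": -1,"translation": [0,0,11],"roll": 0},{"fingers": -1,"translation": [0,0,13],"roll": 0},{"fingers": -1,"translation": [0,0,14],"roll": 0},{"fingers": -1,"translation": [0,0,14],"roll": 0},{"fingers": -1,"translation": [0,0,14],"roll": 0},{"fingers": -0.5,"translation": [0,0,14],"roll": 0},{"fingers": 0,"translation": [0,0,14],"roll": 0},{"fingers": 1,"translation": [0,0,14],"roll": 0},{"fingers": 1,"translation": [0,0,14],"roll": 0},{"fingers": 1,"translation": [0,0,14],"roll": 0},{"fingers": 1,"translation": [0,0,14],"roll": 0},{"fingers": 1,"translation": [0,0,14],"roll": 0},{"fingers": 1,"translation": [0,0,14],"roll": 0},{"fingers": 1,"translation": [0,0,14],"roll": 0},{"fingers": 1,"translation": [0,0,14],"roll": 0}])

```text
clock: 9.42
eef_pos: [0.5434, 0.0329, 0.1515]
tool_rot: [0.711, 0.703, 0.001, 0.001]
ft_force: [-0.7, -0.5, 6.1]
grip_width: 0.0279
```

Request:
play_rows(motion=[{"fingers": 1,"translation": [0,0,-0.5],"roll": 0},{"fingers": 1,"translation": [0,0,-1.5],"roll": 0},{"fingers": 1,"translation": [0,0,-3.5],"roll": 0},{"fingers": 1,"translation": [0,0,-6],"roll": 0},{"fingers": 1,"translation": [0,0,-9],"roll": 0},{"fingers": 1,"translation": [0,0,-12],"roll": 0},{"fingers": 1,"translation": [0,0,-14.5],"roll": 0},{"fingers": 1,"translation": [0,0,-16],"roll": 0},{"fingers": 1,"translation": [1,0,-17],"roll": 0},{"fingers": 1,"translation": [3,0,-17],"roll": 0},{"fingers": 1,"translation": [6,-0.5,-17],"roll": 0},{"fingers": 1,"translation": [9,-1,-17],"roll": 0},{"fingers": 1,"translation": [12,-1.5,-17],"roll": 0},{"fingers": 1,"translation": [15,-2,-17],"roll": 0},{"fingers": 1,"translation": [18,-2.5,-17],"roll": 0},{"fingers": 1,"translation": [21,-3,-17],"roll": 0},{"fingers": 1,"translation": [24,-3.5,-17],"roll": 0},{"fingers": 1,"translation": [27,-3.5,-17],"roll": 0},{"fingers": 1,"translation": [28.7,-3.5,-17],"roll": 0},{"fingers": 1,"translation": [28.7,-3.5,-17],"roll": 0}])

```text
clock: 11.08
eef_pos: [0.5097, 0.3243, 0.319]
tool_rot: [0.709, 0.705, -0.001, -0.001]
ft_force: [-0.6, -0.6, -3.5]
grip_width: 0.0281
```

Request:
play_rows(motion=[{"fingers": 1,"translation": [0,0,2],"roll": 0},{"fingers": 1,"translation": [0,0,5],"roll": 0},{"fingers": 1,"translation": [0,0,8],"roll": 0},{"fingers": 1,"translation": [0,0,11],"roll": 0},{"fingers": 1,"translation": [0,0,13.5],"roll": 0},{"fingers": 1,"translation": [0,0,15.5],"roll": 0},{"fingers": 1,"translation": [0,0,16.5],"roll": 0},{"fingers": 1,"translation": [0,0,17],"roll": 0},{"fingers": 1,"translation": [0,0,17.2],"roll": 0},{"fingers": 1,"translation": [0,0,17.4],"roll": 0},{"fingers": 1,"translation": [0,0,17.5],"roll": 0},{"fingers": 1,"translation": [0,0,17.6],"roll": 0},{"fingers": 1,"translation": [0,0,17.6],"roll": 0},{"fingers": 1,"translation": [0,0,17.6],"roll": 0}])

```text
clock: 12.25
eef_pos: [0.5116, 0.3209, 0.1455]
tool_rot: [0.711, 0.703, 0.001, 0.0]
ft_force: [-0.1, 0.0, -1.2]
grip_width: 0.0277
```

Request:
play_rows(motion=[{"fingers": 1,"translation": [0,0,0.1],"roll": 0},{"fingers": 1,"translation": [0,0,0.1],"roll": 0},{"fingers": 0,"translation": [0,0,0.1],"roll": 0},{"fingers": -0.5,"translation": [0,0,0.1],"roll": 0},{"fingers": -1,"translation": [0,0,0.1],"roll": 0},{"fingers": -1,"translation": [0,0,0.1],"roll": 0},{"fingers": -1,"translation": [0,0,0],"roll": 0},{"fingers": -1,"translation": [0,0,-2],"roll": 0},{"fingers": -1,"translation": [0,0,-6],"roll": 0},{"fingers": -1,"translation": [0,0,-10],"roll": 0},{"fingers": -1,"translation": [-4,1.5,-13],"roll": 0},{"fingers": -1,"translation": [-8,3,-14.6],"roll": 0},{"fingers": -1,"translation": [-12,4.4,-14.6],"roll": 0},{"fingers": -1,"translation": [-16,5.8,-14.6],"roll": 0},{"fingers": -1,"translation": [-20,7.2,-14.6],"roll": 0},{"fingers": -1,"translation": [-24,8.6,-14.6],"roll": 0},{"fingers": -1,"translation": [-27,9.6,-14.6],"roll": 0},{"fingers": -1,"translation": [-28.3,10,-14.6],"roll": 0},{"fingers": -1,"translation": [-28.3,10,-14.6],"roll": 0},{"fingers": -1,"translation": [-28.3,10,-14.6],"roll": 0}])

```text
clock: 13.92
eef_pos: [0.6078, 0.0349, 0.2899]
tool_rot: [0.712, 0.702, -0.0, -0.0]
ft_force: [0.1, 0.1, -0.2]
grip_width: 0.0855
```

```bash
python3 look.py 3 wrist
python3 - <<'E'
from h import *
W=dict(np.load("wrist3.npz"))
print(proj(W,(.6075,.0367,.164)),proj(W,(.68,.033,.06)))
E
```

```text
13.92 [0.6078 0.0349 0.2899] yaw_x 89.18 [0.06 0.46 0.43 1.54 0.   0.07]
[321.66354089 194.07694116] [318.74507079 226.46633224]
```

View pics/wrist3.png

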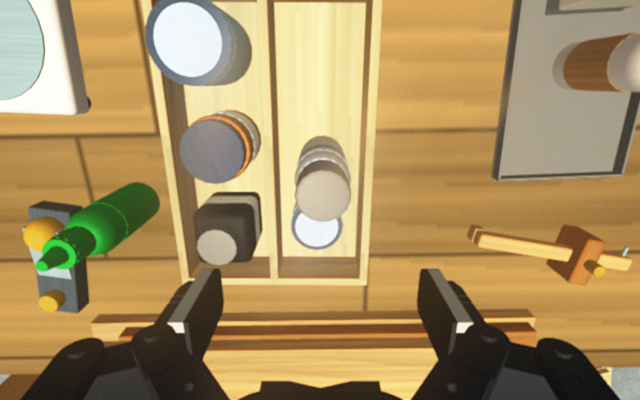

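Spray cap at (323,194), about 2 mm left of the tool; the tin top shows behind it at (317,226); the glue bottle stands upright in the tray.

Request:
play_rows(motion=[{"fingers": -1,"translation": [0.2,0,4],"roll": 0},{"fingers": -1,"translation": [0.2,0,8],"roll": 0},{"fingers": -1,"translation": [0.2,0,11],"roll": 0},{"fingers": -1,"translation": [0.2,0,13],"roll": 0},{"fingers": -1,"translation": [0.2,0,13.9],"roll": 0},{"fingers": -1,"translation": [0.2,0,13.9],"roll": 0},{"fingers": -1,"translation": [0.2,0,13.9],"roll": 0},{"fingers": -0.5,"translation": [0.2,0,13.9],"roll": 0},{"fingers": 0,"translation": [0.2,0,13.9],"roll": 0},{"fingers": 1,"translation": [0.2,0,13.9],"roll": 0},{"fingers": 1,"translation": [0.2,0,13.9],"roll": 0},{"fingers": 1,"translation": [0.2,0,13.9],"roll": 0},{"fingers": 1,"translation": [0.2,0,13.9],"roll": 0},{"fingers": 1,"translation": [0.2,0,13.9],"roll": 0},{"fingers": 1,"translation": [0.2,0,13.9],"roll": 0},{"fingers": 1,"translation": [0.2,0,13.9],"roll": 0}])

```text
clock: 15.3
eef_pos: [0.6089, 0.0381, 0.1533]
tool_rot: [0.711, 0.703, 0.001, 0.001]
ft_force: [1.0, -2.0, 6.2]
grip_width: 0.0433
```

Request:
play_rows(motion=[{"fingers": 1,"translation": [0,0,-0.5],"roll": 0},{"fingers": 1,"translation": [0,0,-1.5],"roll": 0},{"fingers": 1,"translation": [0,0,-3.5],"roll": 0},{"fingers": 1,"translation": [0,0,-6],"roll": 0},{"fingers": 1,"translation": [0,0,-9],"roll": 0},{"fingers": 1,"translation": [0,0,-12],"roll": 0},{"fingers": 1,"translation": [0,0,-14.5],"roll": 0},{"fingers": 1,"translation": [0,0,-16],"roll": 0},{"fingers": 1,"translation": [1,0,-17],"roll": 0},{"fingers": 1,"translation": [3,0,-17],"roll": 0},{"fingers": 1,"translation": [6,-0.5,-17],"roll": 0},{"fingers": 1,"translation": [9,-1,-17],"roll": 0},{"fingers": 1,"translation": [12,-1.5,-17],"roll": 0},{"fingers": 1,"translation": [15,-2,-17],"roll": 0},{"fingers": 1,"translation": [18,-2.3,-17],"roll": 0},{"fingers": 1,"translation": [21,-2.6,-17],"roll": 0},{"fingers": 1,"translation": [24,-2.6,-17],"roll": 0},{"fingers": 1,"translation": [27,-2.6,-17],"roll": 0},{"fingers": 1,"translation": [28.2,-2.6,-17],"roll": 0},{"fingers": 1,"translation": [28.2,-2.6,-17],"roll": 0}])

```text
clock: 16.97
eef_pos: [0.5838, 0.3242, 0.3201]
tool_rot: [0.71, 0.705, -0.001, -0.001]
ft_force: [0.9, -0.7, -2.5]
grip_width: 0.0434
```

Request:
play_rows(motion=[{"fingers": 1,"translation": [0,0,2],"roll": 0},{"fingers": 1,"translation": [0,0,5],"roll": 0},{"fingers": 1,"translation": [0,0,8],"roll": 0},{"fingers": 1,"translation": [0,0,11],"roll": 0},{"fingers": 1,"translation": [0,0,13.5],"roll": 0},{"fingers": 1,"translation": [0,0,15.5],"roll": 0},{"fingers": 1,"translation": [0,0,16.5],"roll": 0},{"fingers": 1,"translation": [0,0,17],"roll": 0},{"fingers": 1,"translation": [0,0,17.2],"roll": 0},{"fingers": 1,"translation": [0,0,17.4],"roll": 0},{"fingers": 1,"translation": [0,0,17.5],"roll": 0},{"fingers": 1,"translation": [0,0,17.6],"roll": 0},{"fingers": 1,"translation": [0,0,17.6],"roll": 0},{"fingers": 1,"translation": [0,0,17.6],"roll": 0}])

```text
clock: 18.13
eef_pos: [0.5858, 0.321, 0.1473]
tool_rot: [0.711, 0.703, 0.002, 0.001]
ft_force: [0.2, -1.3, 3.8]
grip_width: 0.0432
```

Request:
play_rows(motion=[{"fingers": 0,"translation": [0,0,0],"roll": 0},{"fingers": -0.5,"translation": [0,0,0],"roll": 0},{"fingers": -1,"translation": [0,0,0],"roll": 0},{"fingers": -1,"translation": [0,0,0],"roll": 0},{"fingers": -1,"translation": [0,0,-0.2],"roll": 0},{"fingers": -1,"translation": [0,0,-2],"roll": 0},{"fingers": -1,"translation": [0,0,-6],"roll": 0},{"fingers": -1,"translation": [0,0,-10],"roll": 0},{"fingers": -1,"translation": [-4,0.5,-13],"roll": 0},{"fingers": -1,"translation": [-8,1,-14.6],"roll": 0},{"fingers": -1,"translation": [-12,1.5,-14.6],"roll": 0},{"fingers": -1,"translation": [-16,2,-14.6],"roll": 0},{"fingers": -1,"translation": [-20,2.5,-14.6],"roll": 0},{"fingers": -1,"translation": [-24,2.6,-14.6],"roll": 0},{"fingers": -1,"translation": [-27,2.6,-14.6],"roll": 0},{"fingers": -1,"translation": [-28.2,2.6,-14.6],"roll": 0},{"fingers": -1,"translation": [-28.2,2.6,-14.6],"roll": 0},{"fingers": -1,"translation": [-28.2,2.6,-14.6],"roll": 0}])

```text
clock: 19.63
eef_pos: [0.6077, 0.0382, 0.2913]
tool_rot: [0.712, 0.703, 0.0, -0.0]
ft_force: [0.1, 0.1, 0.2]
grip_width: 0.0853
```

```bash
python3 look.py 4 wrist scene
```

```text
19.63 [0.6077 0.0382 0.2913] yaw_x 89.26 [0.06 0.46 0.43 1.55 0.   0.08]
```

View pics/wrist4.png

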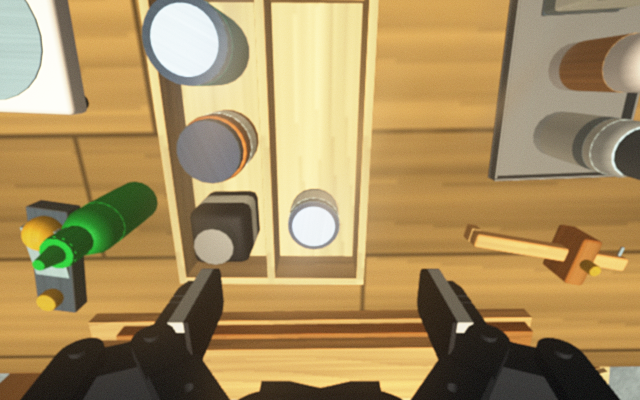

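All three stand in the tray, and the tin top is at about (314,224), clear in the lane.

Run:
```python
from h import *
W=dict(np.load("wrist4.npz"));S=dict(np.load("scene4.npz"));p=W["pixels"].astype(int)
def blob(c,x0,x1,y0,y1):
    p=c["pixels"].astype(int); m=np.zeros(p.shape[:2],np.uint8)
    m[y0:y1,x0:x1]=((p[...,2]>170)&(p[...,2]>=p[...,0]-15))[y0:y1,x0:x1]
    k=max(cv2.findContours(m,0,1)[0],key=cv2.contourArea); return cv2.fitEllipse(k)
w=blob(W,285,345,190,255);print(w,onz(W,w[0],.06))
s0=dict(np.load("scene0.npz")); s=(240+277.5/3.7-.5,130+428.5/3.7-.5)
d0=dict(np.load("side0.npz")); d=(200+219.5/4.2-.5,140+297.5/4.2-.5)
print(tri([W,s0,d0],[w[0],s,d]),tri([W,s0],[w[0],s]))
for q in [(358,262),(274,262)]: print("back wall inner top",onz(W,q,.065))
```

```text
((313.22412109375, 225.83335876464844), (39.7310905456543, 43.10313415527344), 91.43482971191406) [0.67973379 0.03020738 0.06      ]
(array([0.67824524, 0.0309633 , 0.0618809 ]), np.float64(0.0009352952575583466)) (array([0.67842202, 0.03076551, 0.06305604]), np.float64(0.00047867102053037754))
back wall inner top [0.72394542 0.0815681  0.065     ]
back wall inner top [ 0.72270187 -0.01615057  0.065     ]
```

Request:
play_rows(motion=[{"fingers": -1,"translation": [-0.2,2,1],"roll": 7},{"fingers": -1,"translation": [-0.4,4,2],"roll": 14},{"fingers": -1,"translation": [-0.6,6,3],"roll": 21},{"fingers": -0.7,"translation": [-0.7,7.1,4],"roll": 28},{"fingers": -0.7,"translation": [-0.7,7.1,5],"roll": 35},{"fingers": -0.7,"translation": [-0.7,7.1,5],"roll": 42},{"fingers": -0.7,"translation": [-0.7,7.1,5],"roll": 49},{"fingers": -0.7,"translation": [-0.7,7.1,5],"roll": 56},{"fingers": -0.7,"translation": [-0.7,7.1,5],"roll": 63},{"fingers": -0.7,"translation": [-0.7,7.1,5],"roll": 70},{"fingers": -0.7,"translation": [-0.7,7.1,5],"roll": 77},{"fingers": -0.7,"translation": [-0.7,7.1,5],"roll": 84},{"fingers": -0.7,"translation": [-0.7,7.1,5],"roll": 90},{"fingers": -0.7,"translation": [-0.7,7.1,5],"roll": 90},{"fingers": -0.7,"translation": [-0.7,7.1,5],"roll": 90},{"fingers": -0.7,"translation": [-0.7,7.1,5],"roll": 90}])

```text
clock: 21.07
eef_pos: [0.6786, 0.0319, 0.2411]
tool_rot: [1.0, -0.004, -0.0, -0.0]
ft_force: [0.2, 0.4, -0.1]
grip_width: 0.0727
```

```bash
python3 look.py 5 wrist side;  python3 - <<'E'
from h import *
W=dict(np.load("wrist5.npz"));print(proj(W,(.679,.0303,.06)),proj(W,(.7465,.0303,.065)))
E
```

```text
21.07 [0.6786 0.0319 0.2411] yaw_x -0.42 [0.05 0.62 0.58 1.53 0.   1.63]
[319.34683455 178.87583771] [392.8543855  179.84664982]
```

View pics/wrist5.png

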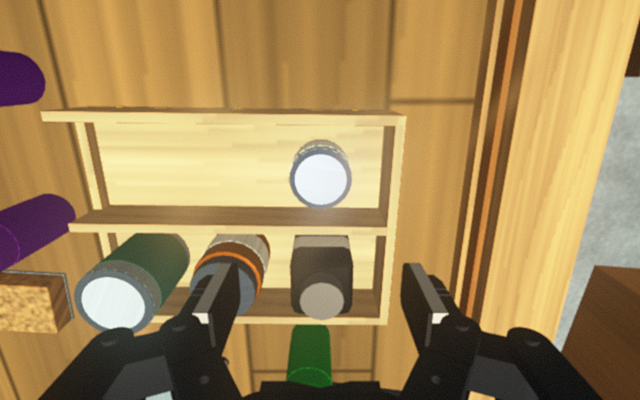

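Tin top at (321,180), about 1.5 mm further back than the tool; the back wall's inner edge at 385 px leaves room for the back finger.

Request:
play_rows(motion=[{"fingers": -0.7,"translation": [0.2,0.2,3],"roll": 0},{"fingers": -0.7,"translation": [0.2,0.2,6],"roll": 0},{"fingers": -0.7,"translation": [0.2,0.2,9],"roll": 0},{"fingers": -0.7,"translation": [0.2,0.2,12],"roll": 0},{"fingers": -0.7,"translation": [0.2,0.2,14],"roll": 0},{"fingers": -0.7,"translation": [0.2,0.2,15],"roll": 0},{"fingers": -0.7,"translation": [0.2,0.2,16],"roll": 0},{"fingers": -0.7,"translation": [0.2,0.2,16.5],"roll": 0},{"fingers": -0.7,"translation": [0.2,0.2,17],"roll": 0},{"fingers": -0.7,"translation": [0.2,0.2,17.5],"roll": 0},{"fingers": -0.7,"translation": [0.2,0.2,18],"roll": 0},{"fingers": -0.7,"translation": [0.2,0.2,18],"roll": 0}])

```text
clock: 22.17
eef_pos: [0.6805, 0.0285, 0.061]
tool_rot: [1.0, -0.006, -0.0, 0.0]
ft_force: [-0.9, 0.5, 0.3]
grip_width: 0.0723
```

Request:
play_rows(motion=[{"fingers": -0.7,"translation": [0,0,0.7],"roll": 0},{"fingers": -0.7,"translation": [0,0,1.4],"roll": 0},{"fingers": -0.7,"translation": [0,0,2],"roll": 0},{"fingers": -0.7,"translation": [0,0,2.5],"roll": 0},{"fingers": -0.7,"translation": [0,0,2.5],"roll": 0},{"fingers": 1,"translation": [0,0,2.5],"roll": 0},{"fingers": 1,"translation": [0,0,2.5],"roll": 0},{"fingers": 1,"translation": [0,0,2.5],"roll": 0},{"fingers": 1,"translation": [0,0,2.5],"roll": 0},{"fingers": 1,"translation": [0,0,2.5],"roll": 0},{"fingers": 1,"translation": [0,0,2.5],"roll": 0},{"fingers": 1,"translation": [0,0,2.5],"roll": 0}])

```text
clock: 23.17
eef_pos: [0.6805, 0.0285, 0.0362]
tool_rot: [1.0, -0.006, -0.0, 0.0]
ft_force: [0.6, 0.3, -0.9]
grip_width: 0.0591
```

Request:
play_rows(motion=[{"fingers": 1,"translation": [0,0,-0.5],"roll": 0},{"fingers": 1,"translation": [0,0,-2],"roll": 0},{"fingers": 1,"translation": [0,0,-4],"roll": 0},{"fingers": 1,"translation": [0,0,-7],"roll": 0},{"fingers": 1,"translation": [0,0,-10],"roll": 0},{"fingers": 1,"translation": [0,0,-13],"roll": 0},{"fingers": 1,"translation": [0,0,-16],"roll": 0},{"fingers": 1,"translation": [0,0,-19],"roll": 0},{"fingers": 1,"translation": [-1,1.6,-20],"roll": 0},{"fingers": 1,"translation": [-3,4.8,-20],"roll": 0},{"fingers": 1,"translation": [-5,8,-20],"roll": 0},{"fingers": 1,"translation": [-7,11.2,-20],"roll": 0},{"fingers": 1,"translation": [-9,14.5,-20],"roll": 0},{"fingers": 1,"translation": [-11,18,-20],"roll": 0},{"fingers": 1,"translation": [-13,21.2,-20],"roll": 0},{"fingers": 1,"translation": [-15,24.5,-20],"roll": 0},{"fingers": 1,"translation": [-17,27.7,-20],"roll": 0},{"fingers": 1,"translation": [-19,31,-20],"roll": 0},{"fingers": 1,"translation": [-20.3,32.9,-20],"roll": 0},{"fingers": 1,"translation": [-20.3,32.9,-20],"roll": 0}])

```text
clock: 24.83
eef_pos: [0.4708, -0.3021, 0.2369]
tool_rot: [1.0, -0.009, -0.0, 0.001]
ft_force: [-0.5, -0.1, -2.7]
grip_width: 0.0587
```

```bash
python3 look.py 6 wrist scene
python3 - <<'E'
from h import *
W=dict(np.load("wrist6.npz"));print(proj(W,(.4735,-.298,.046)))
E
```

```text
24.83 [ 0.4708 -0.3021  0.2369] yaw_x -1.03 [-0.57  0.36  0.15  1.36 -0.    1.02]
[321.78849503 169.84753573]
```

View pics/wrist6.png

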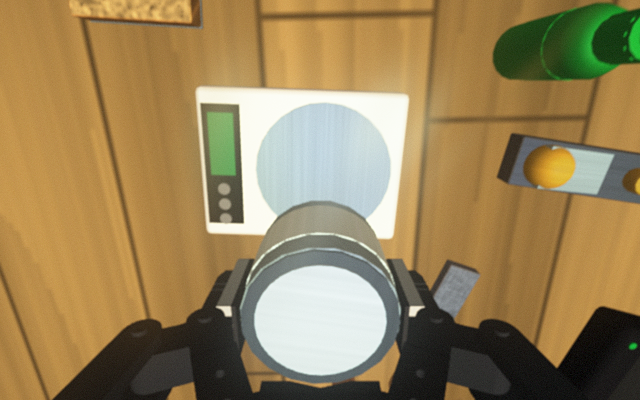

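Pan circle spans 257–390 px with its centre at about (323,168); the tin is held upright above it.

Request:
play_rows(motion=[{"fingers": 1,"translation": [0,0,2],"roll": 0},{"fingers": 1,"translation": [0,0,5],"roll": 0},{"fingers": 1,"translation": [0,0,8],"roll": 0},{"fingers": 1,"translation": [0,0,10],"roll": 0},{"fingers": 1,"translation": [0,0,12],"roll": 0},{"fingers": 1,"translation": [0,0,13],"roll": 0},{"fingers": 1,"translation": [0,0,14],"roll": 0},{"fingers": 1,"translation": [0,0,14],"roll": 0},{"fingers": 1,"translation": [0,0,14],"roll": 0},{"fingers": 1,"translation": [0,0,14],"roll": 0}])

```text
clock: 25.77
eef_pos: [0.4749, -0.2985, 0.0976]
tool_rot: [1.0, -0.005, 0.001, 0.001]
ft_force: [0.3, -0.3, -1.6]
grip_width: 0.0588
```

Request:
play_rows(motion=[{"fingers": 1,"translation": [0,0,0.6],"roll": 0},{"fingers": 1,"translation": [0,0,1.2],"roll": 0},{"fingers": 1,"translation": [0,0,1.6],"roll": 0},{"fingers": 1,"translation": [0,0,1.9],"roll": 0},{"fingers": 1,"translation": [0,0,2.1],"roll": 0},{"fingers": 1,"translation": [0,0,2.2],"roll": 0},{"fingers": 1,"translation": [0,0,2.2],"roll": 0},{"fingers": 1,"translation": [0,0,2.2],"roll": 0}])

```text
clock: 26.43
eef_pos: [0.4739, -0.2982, 0.0743]
tool_rot: [1.0, -0.006, 0.0, 0.0]
ft_force: [0.1, -0.6, -2.3]
grip_width: 0.0587
```

Request:
play_rows(motion=[{"fingers": 1,"translation": [0,0,0.05],"roll": 0},{"fingers": 1,"translation": [0,0,0.1],"roll": 0},{"fingers": 1,"translation": [0,0,0.1],"roll": 0},{"fingers": 1,"translation": [0,0,0.1],"roll": 0}])

```text
clock: 26.77
eef_pos: [0.4739, -0.2982, 0.0734]
tool_rot: [1.0, -0.006, 0.0, 0.0]
ft_force: [1.0, 0.1, -3.2]
grip_width: 0.0587
```

Request:
play_rows(motion=[{"fingers": 1,"translation": [0,0,0.05],"roll": 0},{"fingers": 1,"translation": [0,0,0.1],"roll": 0},{"fingers": 1,"translation": [0,0,0.1],"roll": 0},{"fingers": 1,"translation": [0,0,0.1],"roll": 0}])

```text
clock: 27.1
eef_pos: [0.474, -0.2982, 0.0731]
tool_rot: [1.0, -0.006, 0.0, 0.0]
ft_force: [-1.8, 2.8, 5.3]
grip_width: 0.0588
```

Request:
play_rows(motion=[{"fingers": -0.5,"translation": [0,0,0],"roll": 0},{"fingers": -0.8,"translation": [0,0,0],"roll": 0},{"fingers": -0.8,"translation": [0,0,0],"roll": 0},{"fingers": -0.8,"translation": [0,0,0],"roll": 0},{"fingers": -0.8,"translation": [0,0,-0.5],"roll": 0},{"fingers": -0.8,"translation": [0,0,-2],"roll": 0},{"fingers": -0.8,"translation": [0,0,-4],"roll": 0},{"fingers": -1,"translation": [0,0,-7],"roll": 0},{"fingers": -1,"translation": [0,0,-10],"roll": -7},{"fingers": -1,"translation": [0,0,-13],"roll": -14},{"fingers": -1,"translation": [0,0,-16],"roll": -21},{"fingers": -1,"translation": [0,0,-18],"roll": -28},{"fingers": -1,"translation": [0,0,-20],"roll": -35},{"fingers": -1,"translation": [0,0,-20],"roll": -42},{"fingers": -1,"translation": [0,0,-20],"roll": -49},{"fingers": -1,"translation": [0,0,-20],"roll": -56},{"fingers": -1,"translation": [0,0,-20],"roll": -63},{"fingers": -1,"translation": [0,0,-20],"roll": -70},{"fingers": -1,"translation": [0,0,-20],"roll": -77},{"fingers": -1,"translation": [0,0,-20],"roll": -84}])

```text
clock: 28.77
eef_pos: [0.4738, -0.2981, 0.2726]
tool_rot: [0.745, 0.667, 0.0, 0.0]
ft_force: [-0.3, 0.3, -0.7]
grip_width: 0.0857
```

Request:
play_rows(motion=[{"fingers": -1,"translation": [0,0,0],"roll": -6},{"fingers": -1,"translation": [0,0,0],"roll": -6},{"fingers": -1,"translation": [0,0,0],"roll": -6},{"fingers": -1,"translation": [0,0,0],"roll": -6}])

```text
clock: 29.1
eef_pos: [0.4738, -0.2981, 0.2725]
tool_rot: [0.712, 0.702, 0.0, 0.0]
ft_force: [-0.4, -0.0, 0.7]
grip_width: 0.0856
```

```bash
python3 look.py 7 wrist scene side
python3 - <<'E'
from h import *
from scipy.spatial.transform import Rotation as R
S=dict(np.load("scene7.npz"));D=dict(np.load("side7.npz"));W=dict(np.load("wrist7.npz"))
for c in (S,D,W): print(proj(c,(.4745,-.298,.097)).round(1))
a=cv2.resize(S["pixels"][120:260,150:470],(800,350),interpolation=cv2.INTER_CUBIC)
b=cv2.resize(W["pixels"][0:400,120:520],(300,300)) 
cv2.imwrite("pics/m7.png",np.vstack([a,np.hstack([cv2.resize(D["pixels"][60:260,200:460],(390,300)),b,np.zeros((300,110,3),np.uint8)])])[:600,:,::-1])
E
```

```text
29.1 [ 0.4738 -0.2981  0.2725] yaw_x 89.22 [-0.56  0.35  0.23  1.45  0.   -0.55]
[187.6 165.8]
[310.9  98. ]
[319.7 178.2]
```

View pics/m7.png

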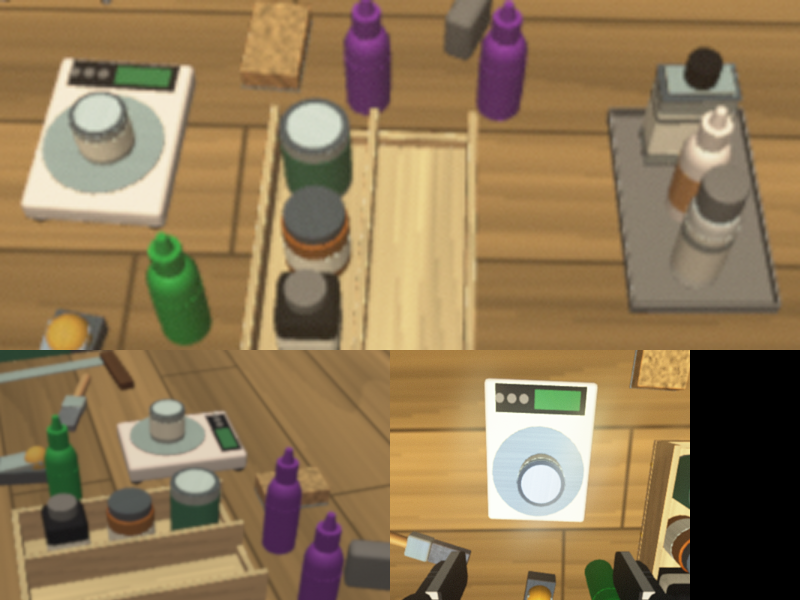

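The tin stands upright near the middle of the pan (crop (101,138) against the pan centre (103,143)). The three containers stand upright in the tray, and the other lane is unchanged. Next I return the spray can.

Request:
play_rows(motion=[{"fingers": -1,"translation": [2,0.3,0],"roll": 0},{"fingers": -1,"translation": [5,0.8,0],"roll": 0},{"fingers": -1,"translation": [9,1.5,0],"roll": 0},{"fingers": -1,"translation": [13,2.2,0],"roll": 0},{"fingers": -1,"translation": [17,2.8,0],"roll": 0},{"fingers": -1,"translation": [21,3.5,0],"roll": 0},{"fingers": -1,"translation": [25,4.2,0],"roll": 0},{"fingers": -1,"translation": [29,4.9,0],"roll": 0},{"fingers": -1,"translation": [33,5.5,0],"roll": 0},{"fingers": -1,"translation": [37,6.2,0],"roll": 0},{"fingers": -1,"translation": [41,6.9,0],"roll": 0},{"fingers": -1,"translation": [45,7.5,0],"roll": 0},{"fingers": -1,"translation": [49,8.2,0],"roll": 0},{"fingers": -1,"translation": [53,8.9,0],"roll": 0},{"fingers": -1,"translation": [57,9.6,0],"roll": 0},{"fingers": -1,"translation": [60,10.1,0],"roll": 0},{"fingers": -1,"translation": [62,10.4,0],"roll": 0},{"fingers": -1,"translation": [62,10.4,0],"roll": 0},{"fingers": -1,"translation": [62,10.4,0],"roll": 0},{"fingers": -1,"translation": [62,10.4,0],"roll": 0}])

```text
clock: 30.92
eef_pos: [0.5848, 0.3201, 0.272]
tool_rot: [0.711, 0.703, -0.0, 0.0]
ft_force: [0.8, -0.4, 1.0]
grip_width: 0.0853
```

Request:
play_rows(motion=[{"fingers": -1,"translation": [0,0,3],"roll": 0},{"fingers": -1,"translation": [0,0,6],"roll": 0},{"fingers": -1,"translation": [0,0,9],"roll": 0},{"fingers": -1,"translation": [0,0,11],"roll": 0},{"fingers": -1,"translation": [0,0,12.2],"roll": 0},{"fingers": -1,"translation": [0,0,12.7],"roll": 0},{"fingers": -1,"translation": [0,0,12.7],"roll": 0},{"fingers": -1,"translation": [0,0,12.7],"roll": 0},{"fingers": -0.5,"translation": [0,0,12.7],"roll": 0},{"fingers": 0,"translation": [0,0,12.7],"roll": 0},{"fingers": 1,"translation": [0,0,12.7],"roll": 0},{"fingers": 1,"translation": [0,0,12.7],"roll": 0},{"fingers": 1,"translation": [0,0,12.7],"roll": 0},{"fingers": 1,"translation": [0,0,12.7],"roll": 0},{"fingers": 1,"translation": [0,0,12.7],"roll": 0},{"fingers": 1,"translation": [0,0,12.7],"roll": 0}])

```text
clock: 32.25
eef_pos: [0.5858, 0.3208, 0.1468]
tool_rot: [0.711, 0.703, 0.001, 0.001]
ft_force: [0.9, -1.0, 5.3]
grip_width: 0.0434
```

Request:
play_rows(motion=[{"fingers": 1,"translation": [0,0,-0.5],"roll": 0},{"fingers": 1,"translation": [0,0,-1.5],"roll": 0},{"fingers": 1,"translation": [0,0,-3.5],"roll": 0},{"fingers": 1,"translation": [0,0,-6],"roll": 0},{"fingers": 1,"translation": [0,0,-9],"roll": 0},{"fingers": 1,"translation": [0,0,-12],"roll": 0},{"fingers": 1,"translation": [0,0,-15],"roll": 0},{"fingers": 1,"translation": [0,0,-17],"roll": 0},{"fingers": 1,"translation": [-1,0,-17.6],"roll": 0},{"fingers": 1,"translation": [-3,0.3,-17.6],"roll": 0},{"fingers": 1,"translation": [-6,0.6,-17.6],"roll": 0},{"fingers": 1,"translation": [-9,0.9,-17.6],"roll": 0},{"fingers": 1,"translation": [-12,1.2,-17.6],"roll": 0},{"fingers": 1,"translation": [-15,1.5,-17.6],"roll": 0},{"fingers": 1,"translation": [-18,1.8,-17.6],"roll": 0},{"fingers": 1,"translation": [-21,2.1,-17.6],"roll": 0},{"fingers": 1,"translation": [-24,2.4,-17.6],"roll": 0},{"fingers": 1,"translation": [-26.5,2.6,-17.6],"roll": 0},{"fingers": 1,"translation": [-28.2,2.6,-17.6],"roll": 0},{"fingers": 1,"translation": [-28.2,2.6,-17.6],"roll": 0}])

```text
clock: 33.92
eef_pos: [0.6068, 0.0337, 0.3198]
tool_rot: [0.713, 0.701, -0.002, -0.0]
ft_force: [0.1, 0.7, -1.8]
grip_width: 0.0429
```

Request:
play_rows(motion=[{"fingers": 1,"translation": [0,0,0],"roll": 0},{"fingers": 1,"translation": [0,0,2],"roll": 0},{"fingers": 1,"translation": [0,0,5],"roll": 0},{"fingers": 1,"translation": [0,0,8],"roll": 0},{"fingers": 1,"translation": [0,0,10],"roll": 0},{"fingers": 1,"translation": [0,0,12],"roll": 0},{"fingers": 1,"translation": [0,0,14],"roll": 0},{"fingers": 1,"translation": [0,0,15.5],"roll": 0},{"fingers": 1,"translation": [0,0,16.4],"roll": 0},{"fingers": 1,"translation": [0,0,16.7],"roll": 0},{"fingers": 1,"translation": [0,0,16.8],"roll": 0},{"fingers": 1,"translation": [0,0,16.9],"roll": 0},{"fingers": 1,"translation": [0,0,16.9],"roll": 0},{"fingers": 1,"translation": [0,0,16.9],"roll": 0}])

```text
clock: 35.08
eef_pos: [0.6082, 0.0384, 0.153]
tool_rot: [0.711, 0.703, 0.001, 0.0]
ft_force: [0.6, 0.9, -2.2]
grip_width: 0.0433
```

Request:
play_rows(motion=[{"fingers": 1,"translation": [0,0,0.1],"roll": 0},{"fingers": 1,"translation": [0,0,0.1],"roll": 0},{"fingers": 1,"translation": [0,0,0.1],"roll": 0}])

```text
clock: 35.33
eef_pos: [0.6085, 0.0383, 0.1528]
tool_rot: [0.711, 0.703, 0.001, 0.001]
ft_force: [-0.9, -0.5, 6.2]
grip_width: 0.0437
```

Request:
play_rows(motion=[{"fingers": 0,"translation": [0,0,0],"roll": 0},{"fingers": -0.5,"translation": [0,0,0],"roll": 0},{"fingers": -1,"translation": [0,0,0],"roll": 0},{"fingers": -1,"translation": [0,0,0],"roll": 0},{"fingers": -1,"translation": [0,0,-0.2],"roll": 0},{"fingers": -1,"translation": [0,0,-2],"roll": 0},{"fingers": -1,"translation": [0,0,-6],"roll": 0},{"fingers": -1,"translation": [0,0,-10],"roll": 0},{"fingers": -1,"translation": [4,-1.5,-13],"roll": 0},{"fingers": -1,"translation": [8,-3,-13],"roll": 0},{"fingers": -1,"translation": [12,-4.4,-13],"roll": 0},{"fingers": -1,"translation": [16,-5.8,-13],"roll": 0},{"fingers": -1,"translation": [20,-7.2,-13],"roll": 0},{"fingers": -1,"translation": [24,-8.6,-13],"roll": 0},{"fingers": -1,"translation": [27,-9.6,-13],"roll": 0},{"fingers": -1,"translation": [28.1,-10,-13],"roll": 0},{"fingers": -1,"translation": [28.1,-10,-13],"roll": 0},{"fingers": -1,"translation": [28.1,-10,-13],"roll": 0}])

```text
clock: 36.83
eef_pos: [0.5105, 0.321, 0.281]
tool_rot: [0.71, 0.704, -0.0, 0.0]
ft_force: [-0.5, -0.1, -0.3]
grip_width: 0.0851
```

Request:
play_rows(motion=[{"fingers": -1,"translation": [0,0,3],"roll": 0},{"fingers": -1,"translation": [0,0,6],"roll": 0},{"fingers": -1,"translation": [0,0,9],"roll": 0},{"fingers": -1,"translation": [0,0,11.5],"roll": 0},{"fingers": -1,"translation": [0,0,13.2],"roll": 0},{"fingers": -1,"translation": [0,0,13.7],"roll": 0},{"fingers": -1,"translation": [0,0,13.7],"roll": 0},{"fingers": -1,"translation": [0,0,13.7],"roll": 0},{"fingers": -0.5,"translation": [0,0,13.7],"roll": 0},{"fingers": 0,"translation": [0,0,13.7],"roll": 0},{"fingers": 1,"translation": [0,0,13.7],"roll": 0},{"fingers": 1,"translation": [0,0,13.7],"roll": 0},{"fingers": 1,"translation": [0,0,13.7],"roll": 0},{"fingers": 1,"translation": [0,0,13.7],"roll": 0},{"fingers": 1,"translation": [0,0,13.7],"roll": 0},{"fingers": 1,"translation": [0,0,13.7],"roll": 0},{"fingers": 1,"translation": [0,0,13.7],"roll": 0}])

```text
clock: 38.25
eef_pos: [0.5116, 0.3208, 0.1454]
tool_rot: [0.711, 0.703, 0.001, 0.0]
ft_force: [0.0, -1.6, 5.9]
grip_width: 0.0276
```

Request:
play_rows(motion=[{"fingers": 1,"translation": [0,0,-0.5],"roll": 0},{"fingers": 1,"translation": [0,0,-1.5],"roll": 0},{"fingers": 1,"translation": [0,0,-3.5],"roll": 0},{"fingers": 1,"translation": [0,0,-6],"roll": 0},{"fingers": 1,"translation": [0,0,-9],"roll": 0},{"fingers": 1,"translation": [0,0,-12],"roll": 0},{"fingers": 1,"translation": [0,0,-15],"roll": 0},{"fingers": 1,"translation": [0,0,-17],"roll": 0},{"fingers": 1,"translation": [-1,0.1,-17.7],"roll": 0},{"fingers": 1,"translation": [-3,0.4,-17.7],"roll": 0},{"fingers": 1,"translation": [-6,0.8,-17.7],"roll": 0},{"fingers": 1,"translation": [-9,1.2,-17.7],"roll": 0},{"fingers": 1,"translation": [-12,1.6,-17.7],"roll": 0},{"fingers": 1,"translation": [-15,2,-17.7],"roll": 0},{"fingers": 1,"translation": [-18,2.4,-17.7],"roll": 0},{"fingers": 1,"translation": [-21,2.8,-17.7],"roll": 0},{"fingers": 1,"translation": [-24,3.2,-17.7],"roll": 0},{"fingers": 1,"translation": [-27,3.5,-17.7],"roll": 0},{"fingers": 1,"translation": [-28.7,3.5,-17.7],"roll": 0},{"fingers": 1,"translation": [-28.7,3.5,-17.7],"roll": 0}])

```text
clock: 39.92
eef_pos: [0.5415, 0.0286, 0.3197]
tool_rot: [0.713, 0.701, -0.002, -0.0]
ft_force: [-0.2, 0.6, -3.0]
grip_width: 0.0281
```

Request:
play_rows(motion=[{"fingers": 1,"translation": [0,0,0],"roll": 0},{"fingers": 1,"translation": [0,0,2],"roll": 0},{"fingers": 1,"translation": [0,0,5],"roll": 0},{"fingers": 1,"translation": [0,0,8],"roll": 0},{"fingers": 1,"translation": [0,0,10],"roll": 0},{"fingers": 1,"translation": [0,0,12],"roll": 0},{"fingers": 1,"translation": [0,0,14],"roll": 0},{"fingers": 1,"translation": [0,0,15.5],"roll": 0},{"fingers": 1,"translation": [0,0,16.4],"roll": 0},{"fingers": 1,"translation": [0,0,16.7],"roll": 0},{"fingers": 1,"translation": [0,0,16.8],"roll": 0},{"fingers": 1,"translation": [0,0,16.9],"roll": 0},{"fingers": 1,"translation": [0,0,17],"roll": 0},{"fingers": 1,"translation": [0,0,17],"roll": 0},{"fingers": 1,"translation": [0,0,17],"roll": 0}])

```text
clock: 41.17
eef_pos: [0.5431, 0.0331, 0.1521]
tool_rot: [0.711, 0.703, 0.001, 0.0]
ft_force: [0.1, -0.4, -4.0]
grip_width: 0.028
```

Request:
play_rows(motion=[{"fingers": 1,"translation": [0,0,0.05],"roll": 0},{"fingers": 1,"translation": [0,0,0.1],"roll": 0},{"fingers": 1,"translation": [0,0,0.1],"roll": 0},{"fingers": 1,"translation": [0,0,0.1],"roll": 0}])

```text
clock: 41.5
eef_pos: [0.5433, 0.033, 0.1514]
tool_rot: [0.711, 0.703, 0.001, 0.001]
ft_force: [-0.4, -0.4, 3.7]
grip_width: 0.0278
```

Request:
play_rows(motion=[{"fingers": 0,"translation": [0,0,0],"roll": 0},{"fingers": -0.5,"translation": [0,0,0],"roll": 0},{"fingers": -1,"translation": [0,0,0],"roll": 0},{"fingers": -1,"translation": [0,0,0],"roll": 0},{"fingers": -1,"translation": [0,0,-0.2],"roll": 0},{"fingers": -1,"translation": [0,0,-2],"roll": 0},{"fingers": -1,"translation": [0,0,-6],"roll": 0},{"fingers": -1,"translation": [0,0,-10],"roll": 0},{"fingers": -1,"translation": [4,-1.6,-13],"roll": 0},{"fingers": -1,"translation": [8,-3.2,-13],"roll": 0},{"fingers": -1,"translation": [12,-4.8,-13],"roll": 0},{"fingers": -1,"translation": [16,-6.4,-13],"roll": 0},{"fingers": -1,"translation": [20,-8,-13],"roll": 0},{"fingers": -1,"translation": [24,-9.6,-13],"roll": 0},{"fingers": -1,"translation": [27,-10.7,-13],"roll": 0},{"fingers": -1,"translation": [28.2,-11.1,-13],"roll": 0},{"fingers": -1,"translation": [28.2,-11.1,-13],"roll": 0},{"fingers": -1,"translation": [28.2,-11.1,-13],"roll": 0}])

```text
clock: 43.0
eef_pos: [0.4343, 0.3173, 0.2801]
tool_rot: [0.71, 0.704, -0.0, 0.0]
ft_force: [0.1, 0.3, -0.2]
grip_width: 0.0858
```

Request:
play_rows(motion=[{"fingers": -1,"translation": [0,0,3],"roll": 0},{"fingers": -1,"translation": [0,0,6],"roll": 0},{"fingers": -1,"translation": [0,0,9],"roll": 0},{"fingers": -1,"translation": [0,0,11.5],"roll": 0},{"fingers": -1,"translation": [0,0,13],"roll": 0},{"fingers": -1,"translation": [0,0,13.5],"roll": 0},{"fingers": -1,"translation": [0,0,13.5],"roll": 0},{"fingers": -1,"translation": [0,0,13.5],"roll": 0},{"fingers": -0.5,"translation": [0,0,13.5],"roll": 0},{"fingers": 0,"translation": [0,0,13.5],"roll": 0},{"fingers": 1,"translation": [0,0,13.5],"roll": 0},{"fingers": 1,"translation": [0,0,13.5],"roll": 0},{"fingers": 1,"translation": [0,0,13.5],"roll": 0},{"fingers": 1,"translation": [0,0,13.5],"roll": 0},{"fingers": 1,"translation": [0,0,13.5],"roll": 0},{"fingers": 1,"translation": [0,0,13.5],"roll": 0},{"fingers": 1,"translation": [0,0,13.5],"roll": 0}])

```text
clock: 44.42
eef_pos: [0.4355, 0.3171, 0.1464]
tool_rot: [0.711, 0.703, 0.001, 0.0]
ft_force: [-0.4, 1.6, 5.5]
grip_width: 0.034
```

Request:
play_rows(motion=[{"fingers": 1,"translation": [0,0,-0.5],"roll": 0},{"fingers": 1,"translation": [0,0,-1.5],"roll": 0},{"fingers": 1,"translation": [0,0,-3.5],"roll": 0},{"fingers": 1,"translation": [0,0,-6],"roll": 0},{"fingers": 1,"translation": [0,0,-9],"roll": 0},{"fingers": 1,"translation": [0,0,-12],"roll": 0},{"fingers": 1,"translation": [0,0,-15],"roll": 0},{"fingers": 1,"translation": [0,0,-17],"roll": 0},{"fingers": 1,"translation": [-1,0.2,-17.6],"roll": 0},{"fingers": 1,"translation": [-3,0.6,-17.6],"roll": 0},{"fingers": 1,"translation": [-6,1.1,-17.6],"roll": 0},{"fingers": 1,"translation": [-9,1.6,-17.6],"roll": 0},{"fingers": 1,"translation": [-12,2.1,-17.6],"roll": 0},{"fingers": 1,"translation": [-15,2.6,-17.6],"roll": 0},{"fingers": 1,"translation": [-18,3.2,-17.6],"roll": 0},{"fingers": 1,"translation": [-21,3.8,-17.6],"roll": 0},{"fingers": 1,"translation": [-24,4.3,-17.6],"roll": 0},{"fingers": 1,"translation": [-26.5,4.8,-17.6],"roll": 0},{"fingers": 1,"translation": [-28,4.8,-17.6],"roll": 0},{"fingers": 1,"translation": [-28,4.8,-17.6],"roll": 0}])

```text
clock: 46.08
eef_pos: [0.4785, 0.032, 0.3198]
tool_rot: [0.713, 0.701, -0.002, -0.0]
ft_force: [0.5, 0.3, -3.3]
grip_width: 0.0342
```

Request:
play_rows(motion=[{"fingers": 1,"translation": [0,0,0],"roll": 0},{"fingers": 1,"translation": [0,0,2],"roll": 0},{"fingers": 1,"translation": [0,0,5],"roll": 0},{"fingers": 1,"translation": [0,0,8],"roll": 0},{"fingers": 1,"translation": [0,0,10],"roll": 0},{"fingers": 1,"translation": [0,0,12],"roll": 0},{"fingers": 1,"translation": [0,0,14],"roll": 0},{"fingers": 1,"translation": [0,0,15.5],"roll": 0},{"fingers": 1,"translation": [0,0,16.4],"roll": 0},{"fingers": 1,"translation": [0,0,16.7],"roll": 0},{"fingers": 1,"translation": [0,0,16.8],"roll": 0},{"fingers": 1,"translation": [0,0,16.9],"roll": 0},{"fingers": 1,"translation": [0,0,16.9],"roll": 0},{"fingers": 1,"translation": [0,0,16.9],"roll": 0}])

```text
clock: 47.25
eef_pos: [0.4802, 0.0359, 0.1531]
tool_rot: [0.711, 0.703, 0.001, 0.001]
ft_force: [0.3, 0.1, -3.3]
grip_width: 0.0337
```

Request:
play_rows(motion=[{"fingers": 1,"translation": [0,0,0.05],"roll": 0},{"fingers": 1,"translation": [0,0,0.1],"roll": 0},{"fingers": 1,"translation": [0,0,0.15],"roll": 0},{"fingers": 1,"translation": [0,0,0.15],"roll": 0},{"fingers": 1,"translation": [0,0,0.15],"roll": 0}])

```text
clock: 47.67
eef_pos: [0.4806, 0.036, 0.1524]
tool_rot: [0.711, 0.703, 0.001, 0.001]
ft_force: [-1.3, 1.1, 5.0]
grip_width: 0.034
```

Request:
play_rows(motion=[{"fingers": 0,"translation": [0,0,0],"roll": 0},{"fingers": -0.5,"translation": [0,0,0],"roll": 0},{"fingers": -1,"translation": [0,0,0],"roll": 0},{"fingers": -1,"translation": [0,0,0],"roll": 0},{"fingers": -1,"translation": [0,0,-0.2],"roll": 0},{"fingers": -1,"translation": [0,0,-2],"roll": 0},{"fingers": -1,"translation": [0,0,-6],"roll": 0},{"fingers": -1,"translation": [0,0,-10],"roll": 0},{"fingers": -1,"translation": [0,0,-13],"roll": 0},{"fingers": -1,"translation": [0,0,-15.05],"roll": 0},{"fingers": -1,"translation": [0,0,-15.05],"roll": 0},{"fingers": -1,"translation": [0,0,-15.05],"roll": 0},{"fingers": -1,"translation": [0,0,-15.05],"roll": 0}])

```text
clock: 48.75
eef_pos: [0.4793, 0.0358, 0.3004]
tool_rot: [0.711, 0.703, -0.001, -0.0]
ft_force: [1.2, 0.9, 0.9]
grip_width: 0.0857
```

```bash
python3 look.py 8 wrist
python3 - <<'E'
from h import *
a=cv2.imread("pics/wrist1.png");b=cv2.imread("pics/wrist8.png")
cv2.imwrite("pics/m8.png",cv2.resize(np.hstack([a[100:360,160:390],b[100:360,160:390]]),None,fx=1.7,fy=1.7,interpolation=cv2.INTER_CUBIC))
ga,gb=[cv2.cvtColor(x,cv2.COLOR_BGR2GRAY) for x in(a,b)]
for n,(x0,x1,y0,y1) in dict(thin=(292,348,160,208),glue=(296,336,240,275),spray=(294,348,285,345),paint=(170,262,132,218),jar=(200,268,212,262),rackfront=(160,175,110,130),purple=(215,290,22,90)).items():
    t=ga[y0:y1,x0:x1]; r=cv2.matchTemplate(gb[y0-12:y1+12,x0-12:x1+12],t,cv2.TM_CCOEFF_NORMED); _,v,_,p=cv2.minMaxLoc(r); print(n,"shift",p[0]-12,p[1]-12,round(v,3))
E
```

```text
48.75 [0.4793 0.0358 0.3004] yaw_x 89.34 [0.07 0.19 0.08 1.46 0.   0.09]
thin shift 2 0 0.991
glue shift 2 1 0.979
spray shift 2 0 0.916
paint shift 1 0 0.998
jar shift 1 0 0.993
rackfront shift 1 0 0.992
purple shift 1 0 0.993
```

View pics/m8.png

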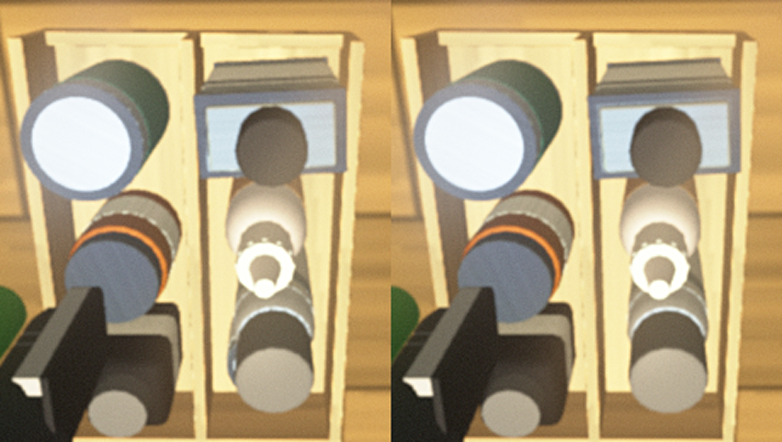

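Left is before, right is after: the three containers are back upright and within about 1 px (under 1 mm) relative to the rack, and the other lane is unchanged. One last check of the tin, then I hand in.

```bash
python3 look.py 9 scene
python3 - <<'E'
from h import *
from workcell import bot
S=dict(np.load("scene9.npz")); a=S["pixels"].astype(int); b=np.load("scene7.npz")["pixels"].astype(int)
print("max diff at scale since placing",abs(a-b)[140:212,160:230].mean().round(2))
D=dict(np.load("side7.npz"))
p=a[...,:]; 
print("pan centre px S",proj(S,(.4745,-.2975,.046)).round(1),"tin top px if centred S",proj(S,(.4745,-.2975,.097)).round(1),"seen approx",(150+99/2.5, 120+115/2.5))
print(bot.job_done())
E
```

```text
48.8 [0.4789 0.0357 0.2999] yaw_x 89.34 [0.07 0.19 0.08 1.46 0.   0.09]
max diff at scale since placing 1.37
pan centre px S [191.7 177.5] tin top px if centred S [187.8 165.8] seen approx (189.6, 166.0)
the job is handed in; nothing more can be done
None
```

The job is done and handed in at about 49 s of the 144 s allowed; no verdict was reported. I set the thinner can, glue bottle and spray can aside on the drip tray, then stood the low tin on the scale's pan. After that I put the three containers back in the reverse order.

- **Containers:** The before-and-after wrist pictures show all three upright. Each is within about 1 pixel (under about 1 mm) of its old spot relative to the rack.
- **Tin:** It stands upright about 2–4 mm from the pan's centre, by eye and by projecting its expected position. The scale area of the picture has not changed since I placed it.
- **Other lane:** The paint tin and stain jar show no shift. I checked the oil bottle only by eye, because a finger partly hid it in that view.
- **Forces:** The wrist force was 6 N or less at the end of every move.
- **Disagreements:** The rack measured about 308 mm long against the stated 316 mm, which I put down to how I read the edges. An automatic circle fit on the spray cap was also ambiguous, so I used the position the other views agreed on.

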